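Take the wax pot off its warming stand

TASK

The lidded wax pot standing on the three-legged warming stand has to come off: lift it by the wooden grip of its handle and set it down in the middle of the round cork mat, lowering it until it stands there before letting go. Keep it upright on the way, leave it standing on the mat released, and leave the other pot, the one standing on the bench itself, where it is.

Things in the scene. Friction and masses are not known exactly. Their poses are not given: they have to be found in the camera images.
- pot_center (a point): Pot to move: lidded round steel pot, 86 mm wide, 66 mm tall, about 0.35 kg, loose on the stand. Point: on its axis, 30 mm above its underside, z up. A stiff wire bail, 43 mm out on either side along x, carries a wooden grip bar over the lid: 14 mm wide (y), 14 high, 68 long (x), its centre 85 mm above this point, 49 mm above the lid. Grip it across its width, fingers closing along the pot's y.
- stand: The warming stand, fixed to the bench: a dark steel disc 112 mm in diameter, top face 75 mm above the bench, on three thin splayed legs (feet 62 mm from the axis) over a small white heater puck. Origin on its axis at bench level, z up. Three small pins, 51 mm from the axis, stand 6 mm above the disc around the pot's foot.
- mat_top (a point): The centre of the top face of the round cork mat, 130 mm in diameter and 8 mm thick, fixed to the bench; z up. A pot standing on it has its centre point 30 mm above this point.
- spare_center (a point): The other pot, alike in every way to the first, standing on the bench itself; same point (30 mm above its underside) and axes. To be left alone. Its handle reaches 122 mm above the bench.
Mind the look-alikes: they are no part of the job. Leave any pink look-alike of the part that bears pot_center alone. What is shaped like the stand but green is not meant.

How it is judged (in metres and radians):
On the way, in this order (a step that is already met when the one before it is completed fails the run):
1. the pot is lifted clear of the stand, its underside at least 20 mm above the disc (z of pot_center in the frame of stand above 0.125 m), for 0.1 s.
2. the pot, still held by the fingers, is lowered upright onto the middle of the mat (underside within 8 mm of it) (horizontal distance between pot_center and mat_top below 0.022 m and z of pot_center in the frame of mat_top between 0.02 and 0.038 m and angle between pot_center's own z axis and vertical below 0.18 rad and contact force between pot and the fingers above 0.3 N), for 0.04 s.
At the end, for the whole second after the job is handed in: The pot stands upright (within 10 degrees) and at rest on the round cork mat, its axis within 22 mm of the mat's centre, and the other pot is within 20 mm of where it was (horizontal distance between pot_center and mat_top below 0.022 m and z of pot_center in the frame of mat_top between 0.02 and 0.036 m and angle between pot_center's own z axis and vertical below 0.18 rad and linear speed of pot below 0.03 m/s and distance of spare_center from where it was at the start of the episode below 0.02 m); the robot touches nothing.
It fails at once if the pot is tipped by more than 35 degrees (angle between pot_center's own z axis and vertical above 0.61 rad).
It fails at once if the other pot is pushed more than 20 mm from its place (distance of spare_center from where it was at the start of the episode above 0.02 m).
It also fails if it takes over 42 s, if anything falls off the work surface, if the arm or the gripper's body presses on something with over 40 N, if the wrist force passes 120 N, or if a joint passes its speed limit or range.

ROBOT

A 6-joint arm with a two-finger parallel gripper is mounted at the origin on the work surface. World frame = base frame: x ahead of the robot, y to its left, z up, the work surface at z = 0. Lengths are in mm, angles in degrees, forces in N, time in s.
With the tool pointing down it reaches from about 350 to 850 mm from the base axis. Payload 8.1 kg.
Tool frame: the origin (TCP) lies at the centre of the arm's flange, where the gripper is bolted on; the fingertips stand 173 mm ahead of it and the grasp point (between the pads) lies 155 mm ahead of it; z points along the fingers, y is the line along which they close (so a half turn about z gives the same grasp; the last joint's range is limited). The gripper opens to 85 mm and grips with 20 to 120 N. Pads are 22 mm wide; open, the fingers measure 114 mm over their backs; the gripper's body (76 mm by 85 mm) begins 54 mm behind the grasp point. The pads swing forward as they close: fully open they stand 13 mm farther back than shut.
Start: joints at [71.597, 7.471, 85.268, -0, 87.261, -4.893], TCP at [140.15, 583.408, 404.692] pointing down, gripper open.
Joint ranges: [-169.43, 169.43], [-51.17, 129.36], [1.28, 143.12], [-76.62, 256.62], [0, 156.53], [-152.29, 152.29]. Speed limits (degrees/s): [136.94, 136.94, 159.86, 180, 180, 180].

INTERFACE

Orientations are given as [roll, pitch, yaw] about the fixed x, y, z axes, in that order (R = Rz(yaw) Ry(pitch) Rx(roll)).
In Python, from bench import * gives the robot as it stands.
- The arm moves only by the shell command python3 -m jog 'ROWS' [FORCE]. ROWS is text: rows parted by semicolons, each of 7 numbers parted by spaces: the shift along the tool's x, y, z scaled (see below), then the turn, a rotation vector about the tool's x, y, z scaled (see below), then the closure, from -1 (fully open) to 1 (shut). In form: tx ty tz wx wy wz hand; .... A call has 1 to 5 rows; each row shifts and turns the commanded pose from where the row before left it, along the tool's axes as they then stand; what a row does not reach is not made up. The controller multiplies each number of a shift by 0.1 m and each number of a turn by 60 degrees. A row lasts 1/8 s, in which the tool goes at most 62.5 mm and 10.7 degrees, less where a joint would pass 70% of its speed; a pose out of reach is approached as far as the arm can. A call with a number of a shift or a turn outside -1 to 1 is refused whole. A call with a gripper value outside its range is refused whole. The fingers move at their own pace and stop on an object; FORCE is the grip in N (left out, the last holds). Time passes only in rows, so rows that do not move let the fingers close. It gives the time, the measured TCP pose, the force, the opening and the grip force at its end, in the units of the state.
- sense(): the state, without advancing time (a new reading comes with each control period).
- snapshot(name): name is "side" or "top"; returns a dict with "img" (420x560x3 uint8, red, green, blue), "fx", "fy", "cx", "cy" (pixels), "extrinsics" (4x4, takes a point from camera to world coordinates). Camera axes: x right, y down, z forward; pixel columns grow to the right and rows downward; lengths in mm; the calibration is good to about 2 mm. A picture is of the moment at which its call begins. There is no depth.
- hand_in(): hands the job in; it is judged then, once.
The state is a dict: "time": time; "joint_pos": joint angles; "qd": joint speeds; "joint_efforts": joint torques, N m; "tool_pos": TCP position; "tcp_rot": TCP orientation; "ft_force": force on the tool from outside, world axes, zero at the start; "wrist_torque": the same for the moment, N m; "finger_gap": finger opening in mm; "grip_force": force on a finger pad.
Only numpy, scipy, OpenCV 4.12 (cv2) and the standard library are available. Lean on these libraries where they do the work, as an engineer would, in place of code of your own. Each camera call takes 0.05 s, during which the arm holds its last target. There are 200 camera calls.

## Working session

There is one attempt and no reset: what is moved stays moved. The work goes in short steps, Python scripts to look and compute and a shell command to move; the robot and the scene stay as the last step left them, time stands still between calls to the robot, and variables do not carry over. Pictures are saved under pics/ and viewed, at most 10 in all, crops included, and the job is handed in when it is done.

```bash
mkdir -p pics; python3 - <<'E'
from bench import *
import cv2,numpy as np
for n in("side","top"):
    s=snapshot(n);cv2.imwrite(f"pics/{n}0.png",s["img"][:,:,::-1]);print(n,s["fx"],s["cx"],s["cy"],np.round(s["extrinsics"],3).tolist())
s=sense();print(s)
E
```

```text
side 422.83283293043286 280.66265045987035 210.77014831979702 [[-0.994, -0.079, 0.076, 374.048], [-0.108, 0.604, -0.79, 648.907], [0.016, -0.793, -0.609, 600.98], [0.0, 0.0, 0.0, 1.0]]
top 471.44663104991866 280.01393624760186 212.19119352569246 [[0.011, -0.985, 0.175, 269.671], [-1.0, -0.014, -0.013, -8.121], [0.016, -0.175, -0.985, 1026.859], [0.0, 0.0, 0.0, 1.0]]
{'time': 0.1, 'joint_pos': array([ 7.15957941e+01,  7.51050676e+00,  8.53219206e+01,  3.83777873e-04,
        8.72618525e+01, -4.89322509e+00]), 'qd': array([-0.0065645 , -0.10158334, -0.12044973, -0.03552512,  0.0309772 ,
        0.07429092]), 'joint_efforts': array([ 1.22166031e-03, -5.70949566e+01, -5.01943016e+01, -2.09376531e-04,
        8.16625950e-03, -4.88923274e-05]), 'tool_pos': array([140.09395573, 583.2085155 , 403.76268227]), 'tcp_rot': array([-1.79906096e+02, -8.42390186e-03,  1.66488994e+02]), 'ft_force': array([-0.72403347, -0.50813818,  0.40101987]), 'wrist_torque': array([-0.02205827, -0.0067963 ,  0.05060957]), 'grip_force': 0.0, 'finger_gap': 85.39396012099226}
```

View pics/side0.png

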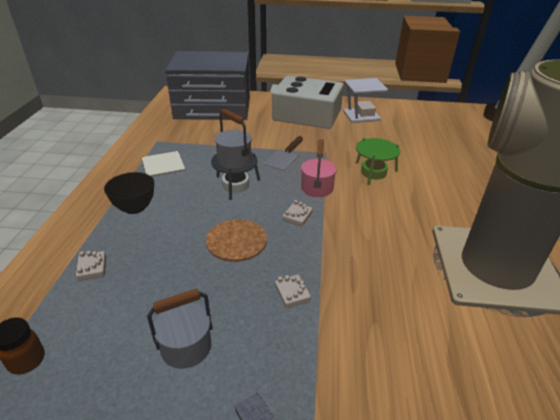

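View pics/top0.png

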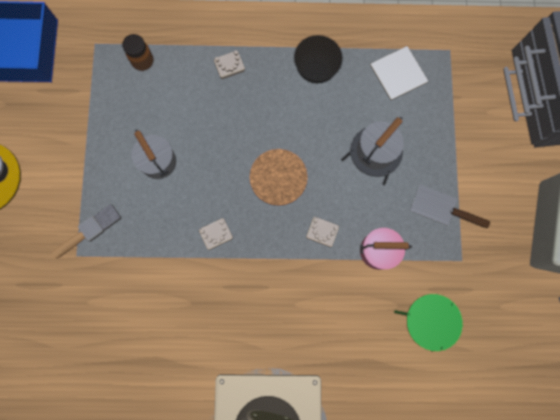

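The side view shows the stand pot at about (233,150) with its grip at (232,117), and the mat at (236,240). The spare pot is at (183,330). In the top view the stand pot's grip is at (387,133), the mat at (278,177) and the spare at (152,153). The pink pot and green stand are decoys.

```bash
cat > h.py <<'E'
from bench import *
import cv2,numpy as np
def ray(s,u,v):
    E=s["extrinsics"];d=E[:3,:3]@np.array([(u-s["cx"])/s["fx"],(v-s["cy"])/s["fy"],1]);return E[:3,3],d/np.linalg.norm(d)
def plane(s,u,v,z):
    o,d=ray(s,u,v);return o+d*(z-o[2])/d[2]
def brown(s,x0,y0,x1,y1):
    "largest brown blob in window: contour pixels"
    h=cv2.cvtColor(s["img"],cv2.COLOR_RGB2HSV);m=cv2.inRange(h,(2,110,50),(16,255,220));k=np.zeros_like(m);k[y0:y1,x0:x1]=m[y0:y1,x0:x1]
    c=max(cv2.findContours(k,0,cv2.CHAIN_APPROX_NONE)[0],key=cv2.contourArea);return c.reshape(-1,2).astype(float)
def cross(a,b):
    (o,d),(p,e)=a,b;t=np.linalg.lstsq(np.c_[d,-e],p-o,rcond=None)[0];A,B=o+d*t[0],p+e*t[1];return (A+B)/2,np.linalg.norm(A-B)
E
python3 - <<'E'
from h import *
S,T=snapshot("side"),snapshot("top")
def bar(n,sw,tw,z):
    cs=[]
    for s,w in((S,sw),(T,tw)):
        c=brown(s,*w);W=np.array([plane(s,u,v,z)[:2] for u,v in c],np.float32);r=cv2.minAreaRect(W)
        b=cv2.boxPoints(r);e=max(((b[1]-b[0]),(b[2]-b[1])),key=np.linalg.norm)
        px=cv2.minAreaRect(c.astype(np.float32))[0];cs.append(ray(s,*px))
        print(n,len(c),"px",px,"ctr",r[0],"size",r[1],"axis deg",np.degrees(np.arctan2(e[1],e[0])))
    print(n,"tri",cross(*cs))
bar("pot",(215,105,250,130),(370,110,410,155),190)
bar("spare",(145,285,210,315),(130,125,160,165),115)
for s,w in((S,(200,215,272,262)),(T,(240,140,315,212))):
    c=brown(s,*w);W=np.array([plane(s,u,v,8)[:2] for u,v in cv2.convexHull(c.astype(np.float32))[:,0]],np.float32)
    print("mat",cv2.minEnclosingCircle(W),cv2.fitEllipse(W))
# stand disc: dark in top
E
```

```text
pot 82 px (232.0, 119.0) ctr (569.6209716796875, -205.0116424560547) size (45.89225387573242, 106.82736206054688) axis deg -75.19743
pot 55 px (388.6706237792969, 131.7176513671875) ctr (573.7493286132812, -220.55262756347656) size (8.888668060302734, 64.46955871582031) axis deg -39.932842
pot tri (array([ 575.0699694 , -222.71328549,  180.95934189]), np.float64(3.4810519003998124))
spare 102 px (176.3000030517578, 300.3999938964844) ctr (563.503662109375, 253.07241821289062) size (66.51034545898438, 20.240259170532227) axis deg 32.49635
spare 59 px (144.3251953125, 145.1028289794922) ctr (564.5411376953125, 253.42921447753906) size (65.34269714355469, 8.928718566894531) axis deg 32.162487
spare tri (array([564.19383257, 253.3701434 , 114.78868227]), np.float64(0.5248600827990317))
mat ((531.6215209960938, -11.854899406433105), 65.08522033691406) ((531.2504272460938, -12.15195369720459), (126.54425811767578, 130.20652770996094), 8.755965232849121)
mat ((531.2299194335938, -16.53974151611328), 61.61561584472656) ((531.131103515625, -16.586973190307617), (121.44525146484375, 122.5584945678711), 86.93424224853516)
```

```bash
python3 -m jog '-0.4 -0.446 0 0 0 0 -1;-0.4 -0.446 0 0 0 0 -1;-0.4 -0.446 0 0 0 0 -1;-0.4 -0.446 0 0 0 0 -1;-0.4 -0.446 0 0 0 0 -1' 40
```

```text
time: 0.82
tool_pos: [282.9, 318.1, 404.6]
tcp_rot: [180.0, 0.0, 166.5]
ft_force: [1.7, 0.7, 0.9]
finger_gap: 85.0
grip_force: 0.0
```

```bash
python3 -m jog '-0.4 -0.446 0 0 0 0 -1;-0.4 -0.446 0 0 0 0 -1;-0.4 -0.446 0 0 0 0 -1;-0.4 -0.446 0 0 0 0 -1;-0.4 -0.446 0 0 0 0 -1'
```

```text
time: 1.45
tool_pos: [425.3, 54.4, 404.9]
tcp_rot: [180.0, 0.0, 166.5]
ft_force: [0.4, 0.5, -0.6]
finger_gap: 85.3
grip_force: 0.0
```

```bash
python3 -m jog '-0.4 -0.446 0 0 0 0 -1;-0.4 -0.446 0 0 0 0 -1;-0.4 -0.446 0 0 0 0 -1;-0.4 -0.446 0 0 0 0 -1;-0.4 -0.446 0 0 0 0 -1'; python3 -m jog '0 0 0 0 0 0.15 -1;0 0 0 0 0 0.15 -1;0 0 0 0 0 0.14 -1;0 0 0 0 0 0 -1'
python3 - <<'E'
from h import *
S,T=snapshot("side"),snapshot("top")
a=cv2.resize(S["img"][60:210,160:310],(400,400),interpolation=cv2.INTER_CUBIC);b=cv2.resize(T["img"][80:230,310:460],(400,400),interpolation=cv2.INTER_CUBIC)
cv2.imwrite("pics/hover.png",np.hstack([a,b])[:,:,::-1])
E
```

```text
time: 2.08
tool_pos: [567.9, -209.2, 404.5]
tcp_rot: [180.0, 0.0, 166.5]
ft_force: [0.9, 0.0, 1.3]
finger_gap: 85.0
grip_force: 0.0
time: 2.58
tool_pos: [567.2, -207.3, 404.4]
tcp_rot: [-180.0, -0.0, 140.1]
ft_force: [-0.4, -0.3, -0.5]
finger_gap: 85.2
grip_force: 0.0
```

View pics/hover.png

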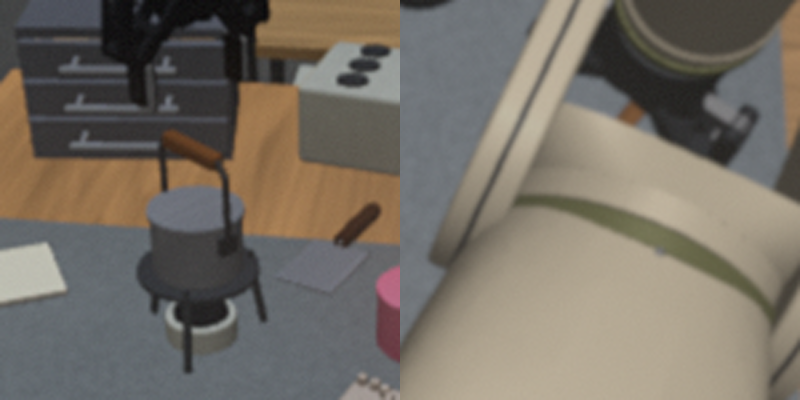

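The side crop shows an open gripper above the pot, with the grip bar centred at crop (193,149), which is pixel (232.4,115.9). It runs from crop (163,134) to (222,164). The arm hides the pot in the top view.

```bash
python3 - <<'E'
from h import *
S,T=snapshot("side"),snapshot("top")
P=lambda x,y:(160+x*.375-.3,60+y*.375-.3)
print(cross(ray(S,*P(193,149)),ray(T,388.67,131.72)))
for q in((163,134),(193,149),(222,164)): print(plane(S,*P(*q),190))
p=np.array([plane(S,*P(*q),141) for q in((147,211),(195,189),(244,211))]);print("lid",p)
print(sense()["tool_pos"])
E
```

```text
(array([ 572.88515026, -220.41834069,  190.11604765]), np.float64(1.3237987079693228))
[ 603.76337455 -246.12305138  190.        ]
[ 572.21248555 -220.24560859  190.        ]
[ 542.92115552 -195.43670417  190.        ]
lid [[ 610.20083753 -197.053579    141.        ]
 [ 577.72363047 -243.18698973  141.        ]
 [ 528.04199898 -208.57619279  141.        ]]
[ 567.24425576 -207.1768037   404.6827179 ]
```

```bash
python3 -m jog '-0.13 -0.06 0 0 0 0 -1;0 0 0.2 0 0 0 -1;0 0 0.2 0 0 0 -1;0 0 0.2 0 0 0 -1;0 0 0 0 0 0 -1'; python3 - <<'E'
from h import *
S=snapshot("side")
cv2.imwrite("pics/low.png",cv2.resize(S["img"][60:210,160:310],(560,560),interpolation=cv2.INTER_CUBIC)[:,:,::-1])
E
```

```text
time: 3.4
tool_pos: [572.4, -219.6, 341.0]
tcp_rot: [-179.9, -0.3, 140.1]
ft_force: [-0.5, 0.3, 0.4]
finger_gap: 85.9
grip_force: 0.0
```

View pics/low.png

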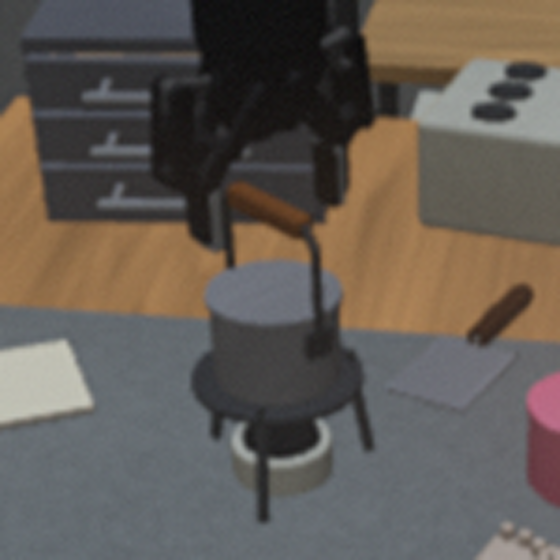

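The fingers straddle the bar, whose centre is at crop (268,208), so I'm closing on it.

```bash
python3 -m jog '0 0 0 0 0 0 0;0 0 0 0 0 0 0.5;0 0 0 0 0 0 1;0 0 0 0 0 0 1;0 0 0 0 0 0 1' 60; python3 -m jog '0 0 0 0 0 0 1;0 0 0 0 0 0 1;0 0 0 0 0 0 1;0 0 0 0 0 0 1'
```

```text
time: 4.08
tool_pos: [573.6, -220.1, 345.2]
tcp_rot: [180.0, 0.1, 140.1]
ft_force: [1.6, 0.4, 2.9]
finger_gap: 12.9
grip_force: 59.1
time: 4.58
tool_pos: [573.6, -220.2, 345.2]
tcp_rot: [180.0, 0.1, 140.1]
ft_force: [3.0, 1.2, 5.3]
finger_gap: 13.0
grip_force: 59.6
```

```bash
python3 -m jog '0 0 -0.05 0 0 0 1;0 0 -0.1 0 0 0 1;0 0 -0.15 0 0 0 1;0 0 -0.15 0 0 0 1;0 0 -0.15 0 0 0 1'; python3 -m jog '0 0 -0.05 0 0 0 1;0 0 0 0 0 0 1;0 0 0 0 0 0 1'; python3 - <<'E'
from h import *
S=snapshot("side")
cv2.imwrite("pics/lift.png",cv2.resize(S["img"][40:240,140:340],(560,560),interpolation=cv2.INTER_CUBIC)[:,:,::-1])
E
```

```text
time: 5.2
tool_pos: [573.4, -220.3, 406.3]
tcp_rot: [180.0, 0.1, 140.1]
ft_force: [-0.6, 0.0, -3.0]
finger_gap: 13.0
grip_force: 58.5
time: 5.58
tool_pos: [573.2, -220.1, 408.9]
tcp_rot: [-180.0, -0.1, 140.1]
ft_force: [-0.1, 0.3, -3.6]
finger_gap: 12.8
grip_force: 58.6
```

View pics/lift.png

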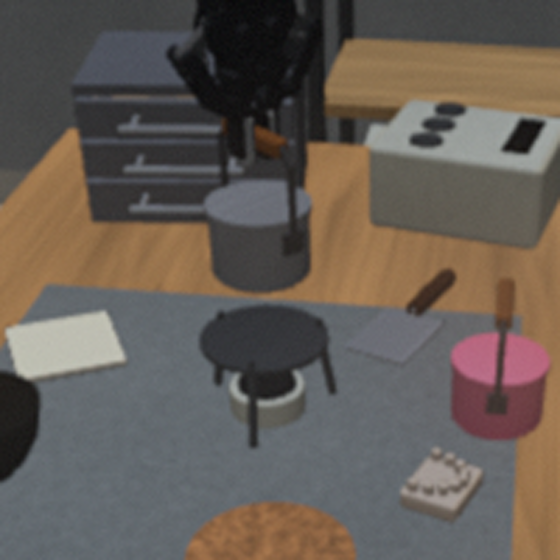

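The pot hangs upright and clear of the disc. Next I'm carrying it to the mat.

```bash
python3 -m jog '0.15 0.12 0 0 0 0 1;0.25 0.2 0 0 0 0 1;0.3 0.24 0 0 0 0 1;0.3 0.24 0 0 0 0 1;0.3 0.24 0 0 0 0 1'; python3 -m jog '0.2 0.16 0 0 0 0 1;0.145 0.11 0 0 0 0 1;0 0 0 0 0 0 1;0 0 0 0 0 0 1;0 0 0 0 0 0 1'; python3 - <<'E'
from h import *
S=snapshot("side")
cv2.imwrite("pics/over.png",cv2.resize(S["img"][90:290,140:340],(560,560),interpolation=cv2.INTER_CUBIC)[:,:,::-1])
E
```

```text
time: 6.25
tool_pos: [539.6, -55.0, 409.3]
tcp_rot: [180.0, -0.0, 140.1]
ft_force: [-0.0, 0.9, -3.1]
finger_gap: 13.0
grip_force: 58.6
time: 6.88
tool_pos: [531.3, -14.9, 409.6]
tcp_rot: [-180.0, 0.0, 140.0]
ft_force: [-0.0, 0.3, -2.8]
finger_gap: 13.3
grip_force: 58.6
```

View pics/over.png

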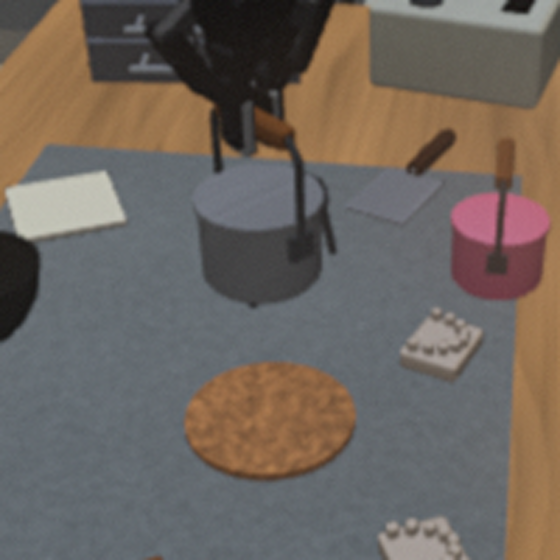

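The pot is upright over the mat, which is at crop (270,418). The set-down TCP z is 345 − 67 ≈ 278, so I'm lowering fast and then slowly.

```bash
python3 -m jog '0 0 0.15 0 0 0 1;0 0 0.25 0 0 0 1;0 0 0.3 0 0 0 1;0 0 0.25 0 0 0 1;0 0 0.2 0 0 0 1'; python3 -m jog '0 0 0.06 0 0 0 1;0 0 0.03 0 0 0 1;0 0 0.02 0 0 0 1;0 0 0.02 0 0 0 1;0 0 0 0 0 0 1'
```

```text
time: 7.55
tool_pos: [530.5, -14.4, 292.0]
tcp_rot: [-179.9, -0.1, 140.1]
ft_force: [0.4, 0.4, -2.8]
finger_gap: 13.3
grip_force: 58.6
time: 8.18
tool_pos: [531.4, -14.2, 282.0]
tcp_rot: [180.0, 0.0, 140.1]
ft_force: [-0.9, 0.0, -3.5]
finger_gap: 12.8
grip_force: 58.6
```

```bash
python3 -m jog '0 0 0.02 0 0 0 1;0 0 0.01 0 0 0 1;0 0 0 0 0 0 1;0 0 0 0 0 0 1'; python3 -m jog '0 0 0.01 0 0 0 1;0 0 0 0 0 0 1;0 0 0 0 0 0 1'
```

```text
time: 8.68
tool_pos: [531.3, -14.2, 278.7]
tcp_rot: [180.0, 0.0, 140.1]
ft_force: [0.1, 0.3, -3.1]
finger_gap: 12.8
grip_force: 58.6
time: 9.05
tool_pos: [531.5, -14.1, 278.1]
tcp_rot: [180.0, 0.0, 140.1]
ft_force: [-0.6, 0.5, 1.1]
finger_gap: 12.9
grip_force: 59.2
```

The wrist force shows contact, so the pot is standing. I'm releasing it, rising and checking.

```bash
python3 -m jog '0 0 0 0 0 0 0.5;0 0 0 0 0 0 0;0 0 0 0 0 0 -1;0 0 0 0 0 0 -1;0 0 0 0 0 0 -1'; python3 -m jog '0 0 0 0 0 0 -1;0 0 -0.1 0 0 0 -1;0 0 -0.3 0 0 0 -1;0 0 -0.4 0 0 0 -1;0 0 -0.4 0 0 0 -1'; python3 -m jog '0 0 -0.2 0 0 0 -1;0 0 0 0 0 0 -1;0 0 0 0 0 0 -1'; python3 - <<'E'
from h import *
S=snapshot("side")
cv2.imwrite("pics/done.png",cv2.resize(S["img"][90:290,140:340],(560,560),interpolation=cv2.INTER_CUBIC)[:,:,::-1])
E
```

```text
time: 9.68
tool_pos: [531.2, -14.2, 277.7]
tcp_rot: [-180.0, 0.0, 140.1]
ft_force: [0.2, 0.8, -0.0]
finger_gap: 85.1
grip_force: 0.0
time: 10.3
tool_pos: [531.1, -14.1, 399.6]
tcp_rot: [180.0, 0.0, 140.1]
ft_force: [0.1, -0.3, 0.1]
finger_gap: 85.5
grip_force: 0.0
time: 10.68
tool_pos: [530.9, -14.1, 415.8]
tcp_rot: [-179.9, -0.1, 140.1]
ft_force: [0.1, 0.4, 0.3]
finger_gap: 85.2
grip_force: 0.0
```

View pics/done.png

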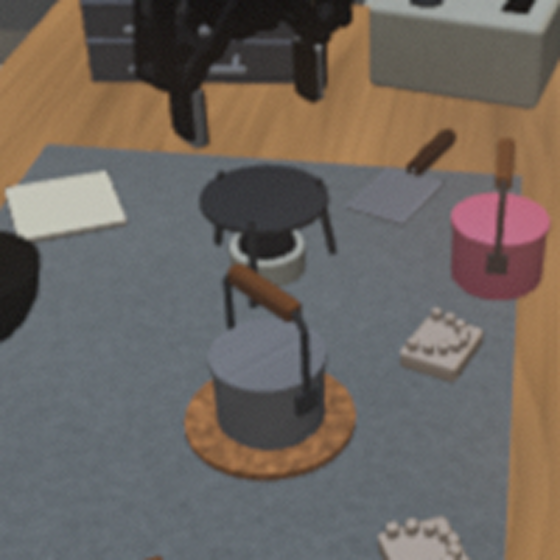

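The pot stands upright at the middle of the mat, with its foot around crop (270,415) and the mat centre at (270,418). The gripper is clear above it.

```bash
python3 -c "
from bench import *
print(hand_in())"
```

```text
the job is handed in; nothing more can be done
None
```

The wax pot now stands upright and released in the middle of the cork mat, the other pot was left alone, and the job was handed in at about 11 s of the 42 s allowed; no verdict came back.

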